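# Wedge the rocking slide warmer

## Task

The slide-warming plate rocks, because its short front left foot hangs a few millimetres clear of the bench. Using the fingertips only, gently push the red wedge along the bench, thin end first, under that foot until it is just snug and the warmer stands level without rocking; test by pressing down on the top of the corner above the foot, and push the wedge further if it still gives. Pick nothing up, do not shove the warmer or the other things about, and finish while still pressing lightly down on that corner with the warmer steady and level on the wedge.

Things in the scene. Friction and masses are not known exactly. Their poses are not given: they have to be found in the camera images.
- warmer: Slide-warming plate: white box with dark flat top, 220 (its x) x 260 (y) mm, top 80 mm and underside of casing 24 mm above the bench, about 2.5 kg, loose. Origin at bench level under its centre; front (control panel, black knob standing out 11 mm) faces -x, left is +y. Four black domed feet, radius 12 mm, at x = +-90, y = +-110 mm; the front left one is short.
- foot_point (a point): Point of the warmer's frame at bench level straight below the short front left foot. The gap there is an unknown 3 to 6.5 mm: untouched, the warmer stands level on its other three feet.
- press_spot (a point): Point on the flat top of the warmer straight above the short foot, 20 mm in from both edges: press here. Unwedged, about 4 N down here tips the warmer until the foot meets the bench; wedged snugly, the spot gives less than 1 mm.
- wedge: Red plastic wedge, loose, 80 g: 120 mm long (its x), 50 wide (y), origin under its centre. Thin end +x, 1.5 mm thick; the top rises 1 mm in 8 to 16.5 mm at the heel, an upright flat face at -x to push on. It starts flat on the bench, thin end towards the short foot and 20 to 50 mm from its middle, up to 12 mm off sideways, turned up to 0.12 rad.
- wedge_tip (a point): Middle of the wedge's thin end, on the bench.
- wedge_heel (a point): Middle of the wedge's heel face, 8 mm above the bench. Pushing here takes under 1.5 N while the wedge slides freely and rises past 5 N within a few mm once it bites under the foot.
- cassette_pink: Pink tissue cassette with a pale wax block, 28 x 41 x 14 mm, loose, origin under its centre; leave alone.
- cassette_blue: Blue tissue cassette with a pale wax block, 28 x 41 x 14 mm, loose, origin under its centre; leave alone.
- cassette_green: Green slotted tissue cassette, 28 x 41 x 7 mm, loose, origin under its centre; leave alone.
- marker: White and blue felt pen, 135 mm long (its y), 17 mm thick, loose, origin under its centre; leave alone.
- slide_carton: White and blue carton of slides, 32 x 84 x 58 mm, loose, origin under its centre; leave alone.

How it is judged:
By the outcome, as a careful person would: the job done as asked, in the order asked, and still so for the second after the job is handed in, while the arm keeps its last pose, push and grip.
It also fails if it takes over 51 s, if anything falls off the work surface, if the arm or the gripper's body presses on something with over 40 N, if the wrist force passes 120 N, or if a joint passes its speed limit or range.

## Robot

A 7-joint arm with a two-finger parallel gripper is mounted at the origin on a cart in front of the work surface, level with it; the furniture and walls round the work are solid. World frame = base frame: x ahead of the robot, y to its left, z up, the work surface at z = 0. Lengths are in mm, angles in rad, forces in N, time in s.
With the tool pointing down it reaches from about 350 to 900 mm from the base axis. Payload 8.1 kg.
Tool frame: the origin (TCP) lies midway between the tips of the shut fingers; the grasp point (between the pads) lies 19 mm behind it (bot.tcp_to_grasp is the distance from the TCP to the grasp point, in mm); z points along the fingers, y is the line along which they close (so a half turn about z gives the same grasp; the last joint's range is limited). The gripper opens to 85 mm and grips with 20 to 120 N. Pads are 22 mm wide; open, the fingers measure 114 mm over their backs; the gripper's body (76 mm by 85 mm) begins 54 mm behind the grasp point. The pads swing forward as they close: fully open they stand 13 mm farther back than shut.
Start: joints at [-1.298, 0.434, 0.025, 1.573, -0.012, 1.134, -0.075], TCP at [229.413, 581.388, 211.223] pointing down, gripper open.
Joint ranges: [-2.62, 2.62], [-0.44, 2.09], [-1.27, 1.32], [0.08, 2.57], [-1.32, 4.46], [0.12, 2], [-2.74, 2.74]. Speed limits (rad/s): [2.22, 2.22, 3.01, 3.01, 3.14, 3.14, 3.14].

## Interface

Orientations are given as a 3x3 rotation matrix whose columns are the frame's x, y, z axes.
In Python, from workcell import bot, eyes, readout gives the robot as it stands (bot), with the cameras (eyes) and the readings (readout).
- The arm moves only by the shell command python3 steer.py [FORCE], which reads ROWS from standard input. ROWS is a JSON list of rows, 1 to 20 of them, each of 5 numbers: dx, dy, dz in a scale on which 1.0 is 750 mm, then a turn about the tool's z in parts of the range, where 1.0 means 4 rad, then the finger opening in mm; each row shifts and turns the commanded pose from where the row before left it, along the tool's axes as they then stand; what a row does not reach is not made up. A row lasts 1/12 s, in which the tool goes at most 41.7 mm and 0.125 rad, less where a joint would pass 70% of its speed; a pose out of reach is approached as far as the arm can. The fingers move at their own pace and stop on an object; FORCE is the grip in N (left out, the last holds). Time passes only in rows, so rows that do not move let the fingers close. It prints the time, the measured TCP pose, the force, the opening and the grip force at its end. A shift or turn number past 1, either way, is cut back to 1. Input that does not fit is refused with a message, and nothing moves.
- readout.get_state(): the state, without advancing time (a new reading comes with each control period).
- eyes.grab_frame(name): name is "side" or "top"; returns a dict with "image" (384x512x3 uint8, blue, green, red), "mtx" (3x3 intrinsics, pixels), "D" ([k1, k2, p1, p2, k3] as OpenCV has them; the pictures are not rectified), "world_from_camera" (4x4, takes a point from camera to world coordinates). Camera axes: x right, y down, z forward; pixel columns grow to the right and rows downward; lengths in mm; the calibration is good to about 2 mm. A picture is of the moment at which its call begins. There is no depth.
- bot.job_done(): hands the job in; it is judged then, once.
The state is a dict: "clock": time; "q": joint angles; "qvel": joint speeds; "joint_efforts": joint torques, N m; "position": TCP position; "ee_rot": TCP orientation; "force": force on the tool from outside, world axes, zero at the start; "wrist_torque": the same for the moment, N m; "opening": finger opening in mm; "grasp_force": force on a finger pad.
Only numpy, scipy, OpenCV 4.12 (cv2) and the standard library are available. Lean on these libraries where they do the work, as an engineer would, in place of code of your own. Each camera call takes 0.05 s, during which the arm holds its last target. There are 200 camera calls.

## Working session

There is one attempt and no reset: what is moved stays moved. The work goes in short steps, Python scripts to look and compute and a shell command to move; the robot and the scene stay as the last step left them, time stands still between calls to the robot, and variables do not carry over. Pictures are saved under pics/ and viewed, at most 10 in all, crops included, and the job is handed in when it is done.

```bash
ls; mkdir -p pics; python3 - <<'E'
from workcell import bot, eyes, readout
import cv2
for n in("side","top"):
    f=eyes.grab_frame(n); cv2.imwrite(f"pics/{n}0.png",f["image"]); print(n,f["mtx"].tolist(),f["D"],f["world_from_camera"].round(3).tolist())
s=readout.get_state(); print(s)
E
```

```text
pics
steer.py
workcell.py
side [[370.4530790735767, 0.0, 249.30873515605], [0.0, 370.4530790735767, 189.91188113551604], [0.0, 0.0, 1.0]] [0.03903738 0.         0.         0.         0.        ] [[0.976, -0.124, 0.18, 324.055], [-0.219, -0.533, 0.817, -1182.09], [-0.005, -0.837, -0.547, 759.015], [0.0, 0.0, 0.0, 1.0]]
top [[383.47047611052074, 0.0, 256.89845096055575], [0.0, 383.47047611052074, 190.55887487652785], [0.0, 0.0, 1.0]] [0.00506671 0.         0.         0.         0.        ] [[-0.004, -0.995, 0.101, 432.045], [-1.0, 0.006, 0.024, -200.624], [-0.025, -0.101, -0.995, 1295.985], [0.0, 0.0, 0.0, 1.0]]
{'clock': 0.1, 'q': array([-1.29760966,  0.43515894,  0.02498036,  1.57400535, -0.01157927,
        1.13402603, -0.07512162]), 'qvel': array([-7.70203469e-04, -6.51403718e-04,  5.32119137e-05, -1.34744554e-03,
       -6.28280636e-04,  6.53578070e-04, -6.68328552e-04]), 'joint_efforts': array([ 3.88351124e-03, -6.71754384e+01,  1.02846712e+00, -3.16905606e+01,
        1.57846516e-02,  7.16132388e-03, -3.53624910e-05]), 'position': array([229.2598953 , 580.9051661 , 210.50136112]), 'ee_rot': array([[-9.30186788e-01,  3.67086352e-01, -3.87650373e-04],
       [ 3.67086525e-01,  9.30185746e-01, -1.40043971e-03],
       [-1.53495454e-04, -1.44497175e-03, -9.99998944e-01]]), 'force': array([0.20305849, 0.803929  , 0.35243509]), 'wrist_torque': array([ 0.00163493, -0.00140678,  0.01483059]), 'grasp_force': 0.0, 'opening': 85.3091361060153}
```

View pics/side0.png

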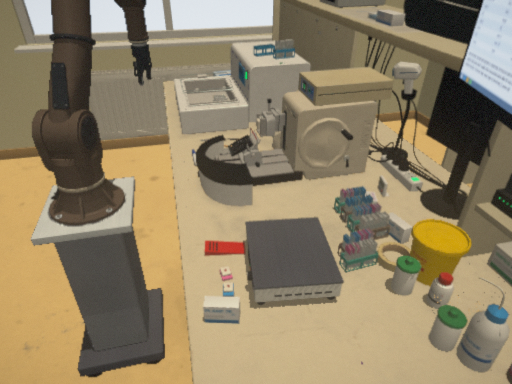

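View pics/top0.png

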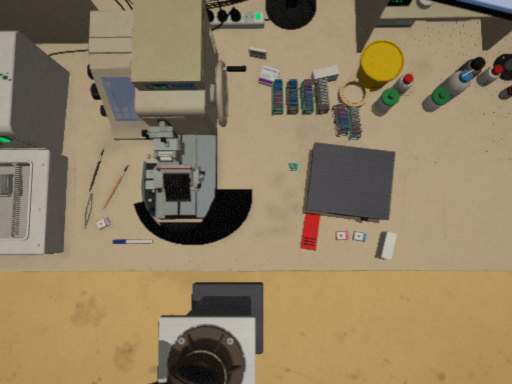

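Side view: the warmer is at about (290,260), with the red wedge at (225,248) left of it and the cassettes and carton below the wedge. Top view: the warmer's short-foot corner is near (308,213) and the wedge runs from (312,215) to (310,250). Next I'll rectify a crop onto the bench plane.

```bash
cat > h.py <<'E'
from workcell import bot, eyes, readout
import cv2, numpy as np
def project(f,P):
    T=np.linalg.inv(f["world_from_camera"]); r,_=cv2.Rodrigues(T[:3,:3])
    return cv2.projectPoints(np.array(P,float).reshape(-1,1,3),r,T[:3,3],f["mtx"],np.array(f["D"],float))[0][:,0]
def rectify(f,z,x0,x1,y0,y1,s):
    "image of plane z; rows: x decreasing downward, cols: y decreasing rightward, s px/mm"
    X=np.arange(x1,x0,-1/s);Y=np.arange(y1,y0,-1/s)
    g=np.array([[(x,y,z) for y in Y] for x in X]).reshape(-1,3)
    p=project(f,g).astype(np.float32).reshape(len(X),len(Y),2)
    return cv2.remap(f["image"],p[...,0],p[...,1],cv2.INTER_CUBIC)
E
python3 - <<'E'
from h import *
F={n:eyes.grab_frame(n) for n in("side","top")}
lim=(300,700,-720,-300)
for n in F:
    for z in (80,5):
        im=rectify(F[n],z,*lim,2); hsv=cv2.cvtColor(im,cv2.COLOR_BGR2HSV)
        if z==80: m=((im.max(2)<100)&(hsv[...,1]<90)).astype(np.uint8)
        else: m=((hsv[...,1]>150)&((hsv[...,0]<8)|(hsv[...,0]>172))).astype(np.uint8)
        m=cv2.morphologyEx(m,cv2.MORPH_CLOSE,np.ones((9,9)))
        k,l,st,c=cv2.connectedComponentsWithStats(m); i=1+st[1:,4].argmax()
        r=cv2.minAreaRect(np.argwhere(l==i)[:,::-1].astype(np.float32)); 
        b=cv2.boxPoints(r); print(n,z,[(round(lim[1]-v/2,1),round(lim[3]-u/2,1)) for u,v in b],np.array(r[1])/2,r[2])
        cv2.polylines(im,[b.astype(int)],True,(0,255,0),1)
        F[n,z]=im
cv2.imwrite("pics/r.png",cv2.resize(np.vstack([np.hstack([F["side",80],F["side",5]]),np.hstack([F["top",80],F["top",5]])]),(630,600),interpolation=cv2.INTER_AREA))
E
```

```text
side 80 [(np.float32(484.4), np.float32(-332.6)), (np.float32(714.0), np.float32(-361.7)), (np.float32(681.5), np.float32(-618.7)), (np.float32(451.8), np.float32(-589.6))] [259.01705933 231.51678467] 7.219020843505859
side 5 [(np.float32(377.5), np.float32(-302.0)), (np.float32(495.2), np.float32(-323.8)), (np.float32(483.9), np.float32(-384.7)), (np.float32(366.2), np.float32(-362.8))] [ 61.8715744  119.71907043] 10.512626647949219Traceback (most recent call last):
  File "<stdin>", line 4, in <module>
RuntimeError: dictionary changed size during iteration
```

```bash
cat >> h.py <<'E'
from scipy.optimize import minimize
S=4
W=[(-60,s*25,z) for s in(-1,1) for z in(0,16.5)]+[(60,s*25,z) for s in(-1,1) for z in(0,1.5)]
B=[(a*110,b*130,80) for a in(-1,1) for b in(-1,1)]
def tf(p,P):
    c,s=np.cos(p[2]),np.sin(p[2]); P=np.atleast_2d(np.array(P,float)); return np.c_[p[0]+c*P[:,0]-s*P[:,1],p[1]+s*P[:,0]+c*P[:,1],P[:,2]]
def mask(f,kind):
    im=cv2.resize(f["image"],None,fx=S,fy=S,interpolation=cv2.INTER_CUBIC); hsv=cv2.cvtColor(im,cv2.COLOR_BGR2HSV).astype(int)
    m=(im.max(2)<110)&(hsv[...,1]<90) if kind=="b" else (hsv[...,1]>130)&((hsv[...,0]<8)|(hsv[...,0]>172))
    return m.astype(np.float32)
def poly(f,p,M):
    u=(project(f,tf(p,M))+.5)*S-.5; h=cv2.convexHull(u.astype(np.float32)); return h
def fit(fs,kind,p0,show=None):
    M=W if kind=="w" else B; ms=[mask(f,kind) for f in fs]
    bs=[]
    for f,m in zip(fs,ms):
        h=poly(f,p0,M); roi=np.zeros_like(m); cv2.fillConvexPoly(roi,h.astype(int),1); roi=cv2.dilate(roi,np.ones((50,50)))
        bs.append((cv2.GaussianBlur(m*roi,(0,0),2)))
    def cost(p):
        t=0
        for f,b in zip(fs,bs):
            r=np.zeros_like(b); cv2.fillConvexPoly(r,(poly(f,p,M)*16).round().astype(int),1,shift=4); t+=np.abs(cv2.GaussianBlur(r,(0,0),2)-b).sum()/b.sum()
        return t
    q=minimize(cost,p0,method="Nelder-Mead",options=dict(initial_simplex=[p0]+[np.array(p0)+d for d in np.diag([12,12,.08])],xatol=.02,fatol=1e-5))
    return q.x,q.fun
E
python3 - <<'E'
from h import *
fs=[eyes.grab_frame(n) for n in("side","top")]
out=[]
for k,p0 in(("b",(583,-476,-.12)),("w",(430,-340,-.15))):
    for sub in (fs,fs[:1],fs[1:]):
        p,c=fit(sub,k,p0); print(k,p.round(3),round(c,3))
        if len(sub)==2:
            out.append(p)
b,w=out
for n,t in dict(foot=(-90,110,0),spot=(-90,110,80)).items(): print(n,tf(b,t))
print("tip",tf(w,(60,0,0)),"heel",tf(w,(-60,0,8)))
for i,f in enumerate(fs):
    im=cv2.resize(f["image"],None,fx=S,fy=S)
    for p,M in((b,B),(w,W)): cv2.polylines(im,[poly(f,p,M).round().astype(int)],True,(0,255,0),1)
    c=poly(f,w,W).mean((0,1)).astype(int); fs[i]=im[c[1]-250:c[1]+250,c[0]-180:c[0]+220]
cv2.imwrite("pics/fit.png",np.hstack(fs))
E
```

```text
b [ 5.84781e+02 -4.73821e+02 -1.33000e-01] 0.153
b [ 5.86187e+02 -4.75273e+02 -1.33000e-01] 0.031
b [ 5.85260e+02 -4.65942e+02 -1.25000e-01] 0.064
w [ 4.28853e+02 -3.46073e+02 -1.64000e-01] 0.166
w [ 4.31681e+02 -3.45851e+02 -1.51000e-01] 0.117
w [ 4.27992e+02 -3.46167e+02 -1.60000e-01] 0.023
foot [[ 510.1594205  -352.86023987    0.        ]]
spot [[ 510.1594205  -352.86023987   80.        ]]
tip [[ 488.04702662 -355.87519061    0.        ]] heel [[ 369.65929959 -336.27044404    8.        ]]
```

View pics/fit.png

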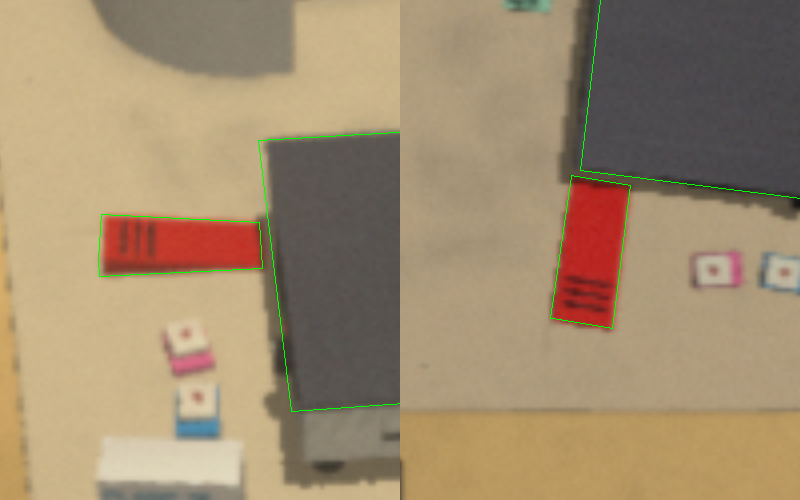

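The fits agree in the views that matter. Warmer: about (586,-475), yaw -0.133, which puts the foot at about (511.5,-354). Wedge: about (428,-346), yaw -0.16, with its tip 24 mm short of the foot and the foot about 5 mm left of the wedge axis. I'll push with both fingertips on the heel, tool y across the wedge and push direction tool -x.

Units first: shifts go in shares of 750 mm and turns go in shares of 4 rad. So -40 mm / 750 = -0.0533, -33 mm / 750 = -0.044, -0.108 rad / 4 = -0.027.

```bash
echo '[[0,0,-0.0533,-0.027,15],[0,0,-0.0533,-0.027,15],[0,0,-0.0533,0,15],[0,0,-0.0533,0,15],[0,0,-0.04,0,15],[-0.024,-0.044,0,0,15],[-0.024,-0.044,0,0,15],[-0.024,-0.044,0,0,15],[-0.024,-0.044,0,0,15],[-0.024,-0.044,0,0,15],[-0.024,-0.044,0,0,15],[-0.024,-0.044,0,0,15],[-0.024,-0.044,0,0,15],[-0.024,-0.044,0,0,15],[-0.024,-0.044,0,0,15],[-0.024,-0.044,0,0,15],[-0.024,-0.044,0,0,15]]' | python3 steer.py 20; python3 -c "
from workcell import bot, eyes, readout
print(readout.get_state()['ee_rot'].round(3),readout.get_state()['q'].round(2))"
```

```text
clock: 1.72
position: [379.7, 154.1, 401.4]
ee_rot: [[-0.987, 0.159, 0.0], [0.159, 0.987, 0.001], [-0.0, 0.001, -1.0]]
force: [0.9, -0.4, -0.5]
opening: 14.7
grasp_force: 0.0
[[-0.987  0.159  0.   ]
 [ 0.159  0.987  0.001]
 [-0.     0.001 -1.   ]] [-0.81 -0.06  0.28  1.72  0.02  1.47  0.88]
```

Scaled: -34.7 mm / 750 = -0.0463, -3 mm / 750 = -0.004.

```bash
echo '[[-0.004,-0.0463,0,0,15],[-0.004,-0.0463,0,0,15],[-0.004,-0.0463,0,0,15],[-0.004,-0.0463,0,0,15],[-0.004,-0.0463,0,0,15],[-0.004,-0.0463,0,0,15],[-0.004,-0.0463,0,0,15],[-0.004,-0.0463,0,0,15],[-0.004,-0.0463,0,0,15],[-0.004,-0.0463,0,0,15],[-0.004,-0.0463,0,0,15],[-0.004,-0.0463,0,0,15],[-0.004,-0.0463,0,0,15],[-0.004,-0.0463,0,0,15]]' | python3 steer.py && echo '[[0,0,0.0533,0,15],[0,0,0.0533,0,15],[0,0,0.0533,0,15],[0,0,0.0533,0,15],[0,0,0.0533,0,15],[0,0,0.0533,0,15],[0,0,0.0533,0,15],[0,0,0.0533,0,15],[0,0,0.04,0,15],[0,0,0,0,15],[0,0,0,0,15]]' | python3 steer.py
python3 - <<'E'
from h import *
fs=[eyes.grab_frame(n) for n in("side","top")]
for i,f in enumerate(fs):
    im=cv2.resize(f["image"],None,fx=S,fy=S)
    c=project(f,[400,-340,20])[0]*S; c=c.astype(int); fs[i]=im[c[1]-250:c[1]+250,c[0]-200:c[0]+200]
cv2.imwrite("pics/a.png",np.hstack(fs))
E
```

```text
clock: 2.88
position: [343.0, -331.4, 402.0]
ee_rot: [[-0.987, 0.158, 0.004], [0.158, 0.987, 0.0], [-0.003, 0.001, -1.0]]
force: [-0.0, 0.9, -0.3]
opening: 14.7
grasp_force: 0.0
clock: 3.8
position: [342.8, -329.3, 50.9]
ee_rot: [[-0.987, 0.16, -0.002], [0.16, 0.987, 0.002], [0.003, 0.001, -1.0]]
force: [-0.2, -0.1, -0.3]
opening: 15.2
grasp_force: 0.0
```

View pics/a.png

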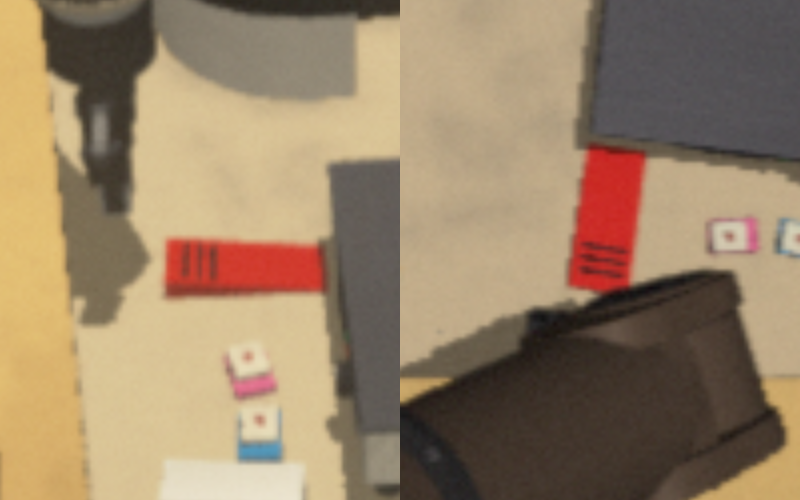

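The side crop shows the fingertips at about (110,205), above and behind the heel (168,268), with the wedge undisturbed. I'll lower and approach slowly.

Scaled: 20 mm / 750 = 0.0267, 15 mm / 750 = 0.02.

```bash
echo '[[0,-0.004,0.0267,0,15],[0,0,0.02,0,15],[0,0,0.0067,0,15],[0,0,0.004,0,15],[0,0,0,0,15],[0,0,0,0,15]]' | python3 steer.py; echo '[[-0.004,0,0,0,15],[-0.004,0,0,0,15],[-0.0027,0,0,0,15],[-0.0027,0,0,0,15],[0,0,0,0,15]]' | python3 steer.py
```

```text
clock: 4.4
position: [343.9, -332.9, 9.3]
ee_rot: [[-0.987, 0.159, 0.001], [0.159, 0.987, -0.001], [-0.001, -0.0, -1.0]]
force: [-0.2, 0.9, 0.0]
opening: 15.3
grasp_force: 0.0
clock: 4.82
position: [353.9, -334.1, 8.2]
ee_rot: [[-0.987, 0.159, 0.0], [0.159, 0.987, -0.0], [-0.0, -0.0, -1.0]]
force: [-0.1, -0.5, -0.2]
opening: 15.0
grasp_force: 0.0
```

Scaled: -2 mm / 750 = -0.0027.

```bash
echo '[[-0.0027,0,0.0027,0,15],[-0.0027,0,0,0,15],[-0.0027,0,0,0,15],[-0.0027,0,0,0,15],[-0.0027,0,0,0,15],[-0.0027,0,0,0,15],[-0.0027,0,0,0,15],[-0.0027,0,0,0,15]]' | python3 steer.py; echo '[[-0.0027,0,0,0,15],[-0.0027,0,0,0,15],[-0.0027,0,0,0,15],[-0.0027,0,0,0,15],[-0.0027,0,0,0,15]]' | python3 steer.py
```

```text
clock: 5.48
position: [369.1, -336.6, 6.2]
ee_rot: [[-0.987, 0.159, -0.0], [0.159, 0.987, 0.0], [0.0, 0.0, -1.0]]
force: [0.1, -0.7, -0.2]
opening: 14.6
grasp_force: 0.0
clock: 5.9
position: [379.0, -338.1, 6.2]
ee_rot: [[-0.987, 0.159, -0.0], [0.159, 0.987, 0.0], [0.0, 0.0, -1.0]]
force: [0.2, 0.8, -0.3]
opening: 14.7
grasp_force: 0.0
```

```bash
python3 - <<'E'
from h import *
fs=[eyes.grab_frame(n) for n in("side","top")]
for i,f in enumerate(fs):
    im=cv2.resize(f["image"],None,fx=S,fy=S)
    c=project(f,[440,-340,20])[0]*S; c=c.astype(int); fs[i]=im[c[1]-250:c[1]+250,c[0]-200:c[0]+200]
cv2.imwrite("pics/b.png",np.hstack(fs))
E
```

```text
(no output)
```

View pics/b.png

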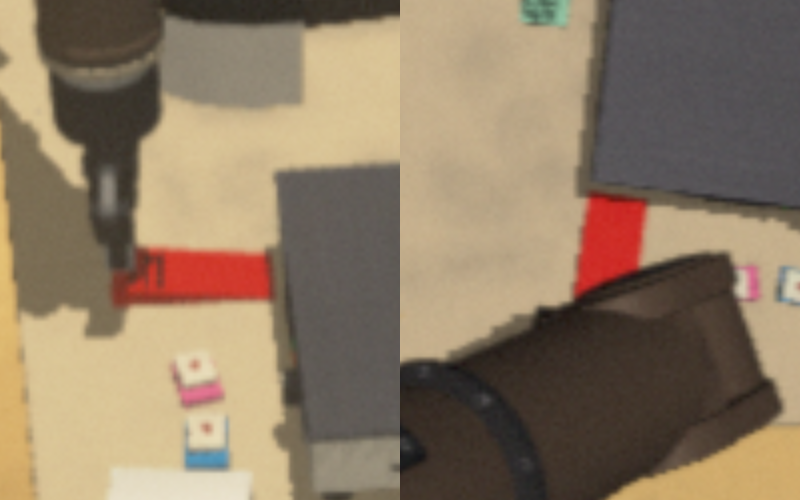

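```bash
python3 - <<'E'
from h import *
f=eyes.grab_frame("side"); s=readout.get_state(); print(s["position"],s["force"])
c=(project(f,[440,-340,20])[0]*S).astype(int)
im=cv2.resize(f["image"],None,fx=S,fy=S)
for adv,col in((0,(255,0,0)),(10,(0,255,255)),(20,(0,255,0))):
    p=np.array([428+adv*.987,-346.1-adv*.159,-.16]); cv2.polylines(im,[poly(f,p,W).round().astype(int)],True,col,1)
u=(project(f,s["position"])[0]*S).astype(int); cv2.circle(im,tuple(u),3,(255,0,255),-1)
im=im[c[1]-100:c[1]+100,c[0]-200:c[0]+100]
cv2.imwrite("pics/c.png",cv2.resize(im,None,fx=2.5,fy=2.5))
E
```

```text
[ 378.9678648  -338.14890806    6.14858483] [-0.12108829  0.89501265  0.09834143]
```

View pics/c.png

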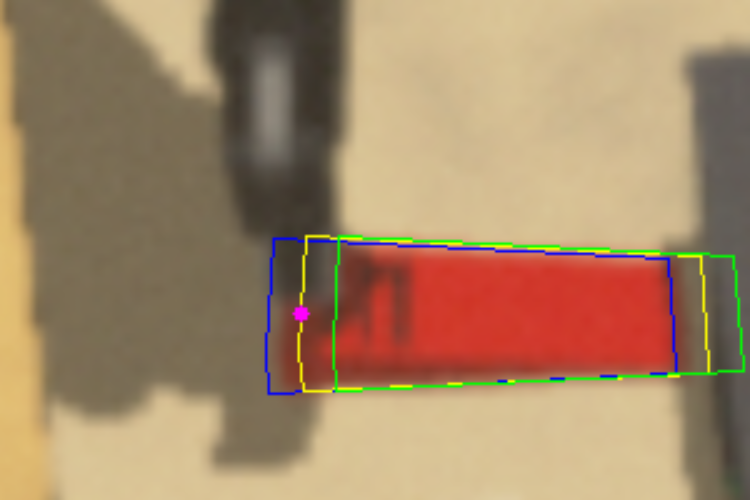

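Red's left edge is at about x=285 px, so the heel has moved only a few mm. I'll advance a bit more and measure the red edge numerically.

Scaled: -2 mm / 750 = -0.0027.

```bash
cat > e.py <<'E'
from h import *
f=eyes.grab_frame("side"); m=mask(f,"w"); 
o=[]
for t in (-18,0,18):
    # scan along lower heel edge line, lateral t
    xs=np.arange(340,470,.25); p=tf((428,-346.1,-.16),[(x-428,t,10) for x in xs]); u=((project(f,p)+.5)*S-.5).round().astype(int)
    v=m[u[:,1],u[:,0]]>0; o.append(float(p[np.argmax(v),0]))
print("first red x at z10 lateral -18,0,18:",o, readout.get_state()["position"].round(1))
E
python3 e.py; echo '[[-0.0027,0,0,0,15],[-0.0027,0,0,0,15],[-0.0027,0,0,0,15],[0,0,0,0,15]]' | python3 steer.py; python3 e.py
```

```text
first red x at z10 lateral -18,0,18: [369.60073759106456, 376.9109880853113, 392.3658636674069] [ 378.8 -338.1    6.2]
clock: 6.43
position: [385.4, -339.2, 6.2]
ee_rot: [[-0.987, 0.159, 0.0], [0.159, 0.987, 0.0], [-0.0, 0.0, -1.0]]
force: [0.3, -0.8, -1.3]
opening: 14.6
grasp_force: 0.0
first red x at z10 lateral -18,0,18: [369.60073759106456, 373.4556925934966, 400.5104887552559] [ 385.1 -339.1    6.2]
```

```bash
python3 - <<'E'
from h import *
o=[]
for n,w in(("side",(60,40)),("top",(60,50))):
    f=eyes.grab_frame(n); u=project(f,[385,-339,20])[0].astype(int)
    o.append(cv2.resize(f["image"][u[1]-40:u[1]+35,u[0]-40:u[0]+35],(400,400),interpolation=cv2.INTER_CUBIC))
cv2.imwrite("pics/d.png",np.hstack(o))
E
```

```text
(no output)
```

View pics/d.png

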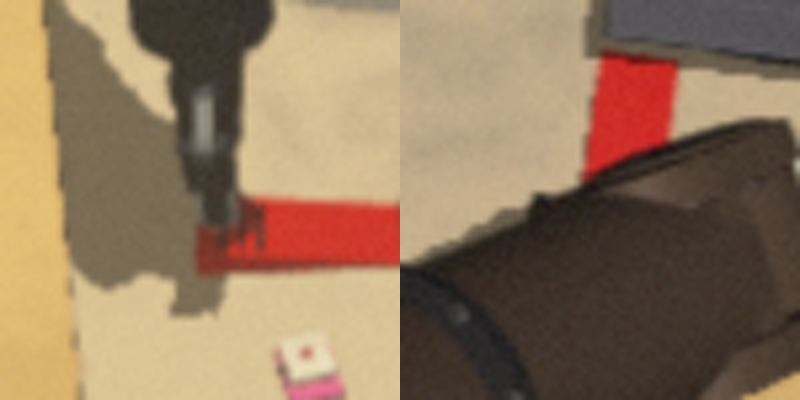

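The fingertips are above the wedge's top: when open they stand back of the TCP. The wedge hasn't moved. I'll lift, go back behind the heel, and shut the fingers so the tips are at the TCP.

Scaled: 20 mm / 750 = 0.0267, -15 mm / 750 = -0.02.

```bash
echo '[[0,0,-0.02,0,15],[0,0,-0.0067,0,15],[0.0267,0,0,0,0],[0.0267,0,0,0,0],[0.0027,0,0,0,0],[0,0,0,0,0],[0,0,0,0,0],[0,0,0,0,0],[0,0,0,0,0]]' | python3 steer.py; echo '[[0,0,0.0133,0,0],[0,0,0.0107,0,0],[0,0,0.0027,0,0],[0,0,0,0,0],[0,0,0,0,0]]' | python3 steer.py; python3 - <<'E'
from h import *
f=eyes.grab_frame("side"); print(fit([f],"w",(431.7,-345.9,-.151)))
E
python3 e.py
```

```text
clock: 7.33
position: [344.2, -332.6, 26.1]
ee_rot: [[-0.987, 0.158, 0.0], [0.158, 0.987, -0.0], [-0.0, -0.0, -1.0]]
force: [0.0, -0.3, 0.4]
opening: -0.3
grasp_force: 0.0
clock: 7.75
position: [343.2, -332.4, 6.1]
ee_rot: [[-0.987, 0.159, -0.0], [0.159, 0.987, 0.0], [0.001, 0.0, -1.0]]
force: [0.1, -0.0, 0.1]
opening: -0.3
grasp_force: 0.0
(array([ 4.31245437e+02, -3.44805773e+02, -1.72268016e-01]), np.float64(0.1085415929555893))
first red x at z10 lateral -18,0,18: [369.60073759106456, 372.46846531012096, 374.5957725666457] [ 343.4 -332.6    6.4]
```

Scaled: -4 mm / 750 = -0.0053, -3 mm / 750 = -0.004.

```bash
echo '[[-0.0053,0,0,0,0],[-0.0053,0,0,0,0],[-0.004,0,0,0,0],[-0.0027,0,0,0,0],[-0.0027,0,0,0,0],[-0.0027,0,0,0,0],[-0.0027,0,0,0,0],[-0.0027,0,0,0,0],[-0.0027,0,0,0,0],[-0.0027,0,0,0,0],[-0.0027,0,0,0,0],[0,0,0,0,0]]' | python3 steer.py; python3 e.py
```

```text
clock: 8.85
position: [370.5, -336.8, 6.2]
ee_rot: [[-0.987, 0.159, 0.0], [0.159, 0.987, 0.0], [-0.0, 0.0, -1.0]]
force: [0.4, 0.0, -0.4]
opening: 0.3
grasp_force: 0.0
first red x at z10 lateral -18,0,18: [369.60073759106456, 373.2088857726527, 384.221238579558] [ 370.2 -336.7    6.2]
```

Scaled: -2 mm / 750 = -0.0027.

```bash
echo '[[-0.0027,0,0,0,0],[-0.0027,0,0,0,0],[-0.0027,0,0,0,0],[-0.0027,0,0,0,0],[0,0,0,0,0]]' | python3 steer.py; python3 e.py;python3 - <<'E'
from h import *
o=[]
for n in("side",):
    f=eyes.grab_frame(n); u=project(f,[385,-339,20])[0].astype(int); s=readout.get_state()
    c=cv2.resize(f["image"][u[1]-30:u[1]+20,u[0]-35:u[0]+30],(780,600),interpolation=cv2.INTER_CUBIC)
    for z in (0,6.2,16):
      p=project(f,[*s["position"][:2],z])[0]; q=((p-u+[35.5,30.5])*12).astype(int); cv2.circle(c,tuple(q),4,(255,0,255),-1)
    o.append(c)
cv2.imwrite("pics/e.png",np.hstack(o))
E
```

```text
clock: 9.32
position: [378.4, -338.0, 6.2]
ee_rot: [[-0.987, 0.159, 0.0], [0.159, 0.987, 0.0], [-0.0, 0.0, -1.0]]
force: [-0.1, -0.7, -0.5]
opening: -0.1
grasp_force: 0.0
first red x at z10 lateral -18,0,18: [370.3411580535963, 373.2088857726527, 392.3658636674069] [ 378.1 -338.     6.1]
```

View pics/e.png

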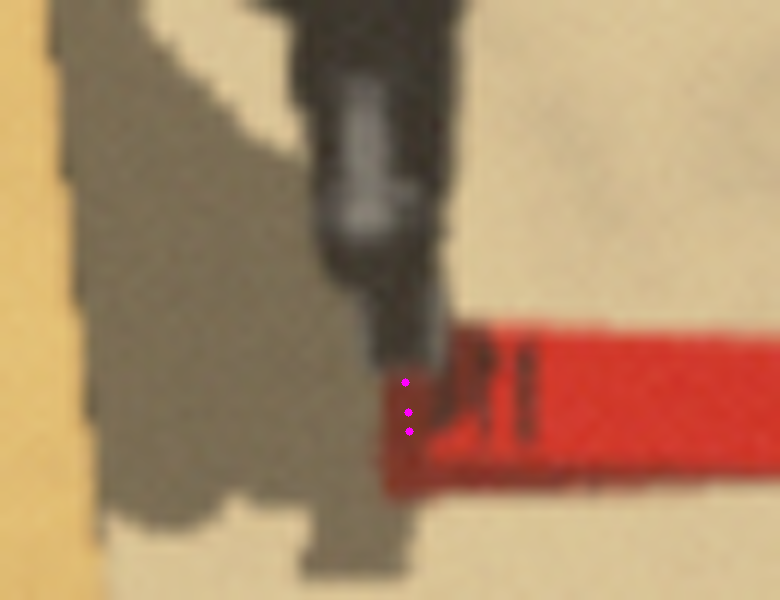

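The fingertip's lower edge, at about (410,370) px, projects to z ≈ 20 mm rather than 6. The real tips are higher than the reported TCP. I'll go back behind the heel and feel for the bench.

Scaled: 20 mm / 750 = 0.0267, -6 mm / 750 = -0.008.

```bash
echo '[[0,0,-0.008,0,0],[0.0267,0,0,0,0],[0.0267,0,0,0,0],[0,0,0.008,0,0],[0,0,0,0,0]]' | python3 steer.py; for i in 1; do echo '[[0,0,0.0027,0,0],[0,0,0.0027,0,0],[0,0,0,0,0]]' | python3 steer.py ; done
```

```text
clock: 9.83
position: [337.4, -331.3, 6.1]
ee_rot: [[-0.987, 0.161, -0.0], [0.161, 0.987, 0.001], [0.0, 0.001, -1.0]]
force: [0.9, 0.6, -0.1]
opening: -0.1
grasp_force: 0.0
clock: 10.08
position: [339.1, -331.7, 2.0]
ee_rot: [[-0.987, 0.158, 0.0], [0.158, 0.987, 0.0], [-0.0, 0.0, -1.0]]
force: [-0.0, 0.6, 0.6]
opening: -0.0
grasp_force: 0.0
```

```bash
python3 - <<'E'
from h import *
o=[]
for n,p in (("side",[345,-333,10]),("top",[345,-333,10])):
    f=eyes.grab_frame(n); s=readout.get_state(); print(s["position"],s["force"])
    u=project(f,p)[0].astype(int)
    c=cv2.resize(f["image"][u[1]-30:u[1]+20,u[0]-25:u[0]+25],(400,400),interpolation=cv2.INTER_CUBIC)
    for z in (0,10,20):
      q=((project(f,[*s["position"][:2],z])[0]-u+[25.5,30.5])*8).astype(int); cv2.circle(c,tuple(q),3,(255,0,255),-1)
    o.append(c)
cv2.imwrite("pics/f.png",np.hstack(o))
E
```

```text
[ 338.91266056 -331.64788791    2.03224038] [ 0.29652203 -0.483074   -0.37333545]
[ 338.81156984 -331.67680817    2.08890543] [-0.40695474  0.49127468  1.05931791]
```

View pics/f.png

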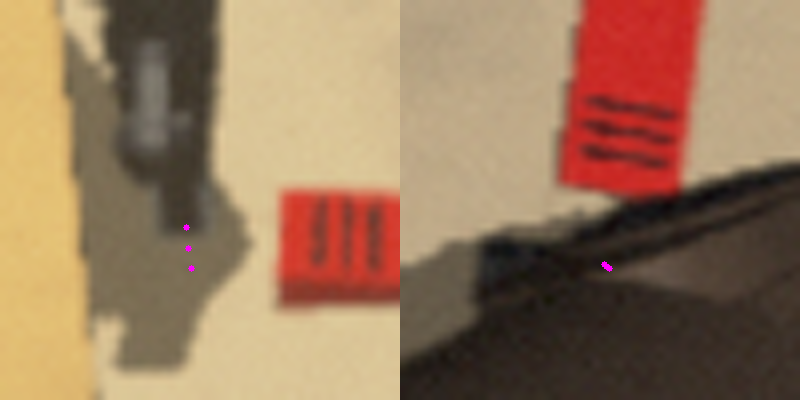

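With reported z = 2, the visible tip bottom (183,235) is near the projected z = 16–20 dot. I'll keep lowering to feel the bench.

Scaled: 2 mm / 750 = 0.0027, 1 mm / 750 = 0.0013.

```bash
echo '[[0,0,0.0027,0,0],[0,0,0.0027,0,0],[0,0,0.0013,0,0],[0,0,0,0,0]]' | python3 steer.py | egrep 'pos|force'; echo '[[0,0,0.0013,0,0],[0,0,0.0013,0,0],[0,0,0.0013,0,0],[0,0,0,0,0]]' | python3 steer.py | egrep 'pos|force';
```

```text
position: [338.2, -331.5, -3.1]
force: [0.7, -0.4, 0.5]
grasp_force: 0.0
position: [338.3, -331.5, -6.0]
force: [1.2, 0.3, 0.6]
grasp_force: 0.0
```

Scaled: 1 mm / 750 = 0.0013.

```bash
for z in 1; do echo '[[0,0,0.0013,0,0],[0,0,0.0013,0,0],[0,0,0,0,0]]' | python3 steer.py | egrep 'pos|^force'; echo '[[0,0,0.0013,0,0],[0,0,0.0013,0,0],[0,0,0,0,0]]' | python3 steer.py | egrep 'pos|^force'; done
```

```text
position: [338.3, -331.5, -8.0]
force: [-0.2, -0.2, 0.0]
position: [338.3, -331.5, -10.0]
force: [-0.0, -0.4, -0.2]
```

Scaled: 1 mm / 750 = 0.0013, 0.5 mm / 750 = 0.0007.

```bash
echo '[[0,0,0.0013,0,0],[0,0,0.0007,0,0],[0,0,0,0,0]]' | python3 steer.py | egrep 'pos|^force'; echo '[[0,0,0.0009,0,0],[0,0,0.0009,0,0],[0,0,0,0,0]]' | python3 steer.py | egrep 'pos|^force'
```

```text
position: [338.3, -331.5, -11.4]
force: [-0.9, -0.1, -0.3]
position: [338.3, -331.6, -12.8]
force: [-0.6, -0.3, -0.4]
```

Near the bench now, judging from the picture. I'll raise it 3 mm and push.

Scaled: -4 mm / 750 = -0.0053, -3 mm / 750 = -0.004.

```bash
echo '[[-0.0053,0,-0.004,0,0],[-0.0053,0,0,0,0],[-0.0053,0,0,0,0],[-0.0053,0,0,0,0],[-0.004,0,0,0,0],[-0.0027,0,0,0,0],[-0.0027,0,0,0,0],[0,0,0,0,0]]' | python3 steer.py| egrep 'pos|^force'; python3 e.py;  echo '[[-0.0027,0,0,0,0],[-0.0027,0,0,0,0],[-0.0027,0,0,0,0],[-0.0027,0,0,0,0]]' | python3 steer.py| egrep 'pos|^force'; python3 e.py
```

```text
position: [361.4, -335.3, -9.8]
force: [-0.5, -0.1, 0.6]
first red x at z10 lateral -18,0,18: [369.60073759106456, 373.9493062351844, 376.0766134917091] [ 361.1 -335.3   -9.8]
position: [369.1, -336.6, -9.7]
force: [0.1, 0.1, -0.3]
first red x at z10 lateral -18,0,18: [376.0177149330062, 381.1067040396577, 384.221238579558] [ 369.6 -336.6   -9.7]
```

Scaled: -2 mm / 750 = -0.0027.

```bash
echo '[[-0.0027,0,0,0,0],[-0.0027,0,0,0,0],[-0.0027,0,0,0,0],[-0.0027,0,0,0,0],[-0.0027,0,0,0,0],[-0.0027,0,0,0,0],[-0.0027,0,0,0,0],[-0.0027,0,0,0,0]]' | python3 steer.py| egrep 'pos|^force'; python3 e.py;  echo '[[-0.0027,0,0,0,0],[-0.0027,0,0,0,0],[-0.0027,0,0,0,0]]' | python3 steer.py| egrep 'pos|^force'; python3 e.py
```

```text
position: [385.0, -339.1, -9.7]
force: [-0.6, -0.5, 1.3]
first red x at z10 lateral -18,0,18: [392.8005787503918, 397.3959542153556, 399.02964783019246] [ 385.4 -339.2   -9.7]
position: [390.9, -340.1, -9.7]
force: [0.4, -0.1, 0.1]
first red x at z10 lateral -18,0,18: [398.4771356298017, 403.3193179156093, 405.1998183512901] [ 391.4 -340.1   -9.7]
```

Scaled: -1.5 mm / 750 = -0.002.

```bash
for k in 1; do echo '[[-0.002,0,0,0,0],[-0.002,0,0,0,0]]' | python3 steer.py| egrep 'pos|^force'; echo '[[-0.002,0,0,0,0],[-0.002,0,0,0,0]]' | python3 steer.py| egrep 'pos|^force';echo '[[-0.002,0,0,0,0],[-0.002,0,0,0,0]]' | python3 steer.py| egrep 'pos|^force'; done; python3 e.py
```

```text
position: [393.7, -340.5, -9.7]
force: [0.0, 0.5, 0.5]
position: [396.7, -341.0, -9.7]
force: [-1.1, 1.2, 1.6]
position: [398.7, -341.3, -9.8]
force: [-6.0, 1.6, 5.3]
first red x at z10 lateral -18,0,18: [406.6217607176506, 410.7235225409265, 413.344443439139] [ 398.8 -341.3   -9.8]
```

It bites: about 6 N at the heel. I'll back off, lift, and go over the press spot at (511.6,-354.3).

Scaled: -40 mm / 750 = -0.0533, -30 mm / 750 = -0.04.

```bash
echo '[[0.004,0,0,0,0],[0.008,0,0,0,0],[0,0,-0.04,0,0],[0,0,-0.0533,0,0],[0,0,-0.0533,0,0],[0,0,0,0,0]]' | python3 steer.py| egrep 'pos|^force'; python3 - <<'E'
from h import *
s=readout.get_state(); d=np.array([511.6,-354.3,0])-s["position"]; print(s["position"],s["ee_rot"].T@d)
for n in ("side",):
    f=eyes.grab_frame(n); print(fit([f],"b",(586,-475,-.133)))
E
python3 e.py
```

```text
position: [392.9, -343.1, 106.2]
force: [1.0, -1.6, 0.1]
[ 392.88187183 -343.13782851  106.21978528] [-118.09162929    8.37574465  107.17016751]
(array([ 5.86195968e+02, -4.74685981e+02, -1.32979136e-01]), np.float64(0.028270812705159187))
first red x at z10 lateral -18,0,18: [408.10260164271403, 409.98310207839484, 412.6040229766073] [ 391.7 -340.5  101.7]
```

Scaled: -30 mm / 750 = -0.04, -25 mm / 750 = -0.0333.

```bash
echo '[[-0.04,0.0019,0,0,0],[-0.04,0.0019,0,0,0],[-0.04,0.0019,0,0,0],[-0.0333,0.0013,0,0,0],[-0.0067,0,0,0,0],[0,0,0.016,0,0],[0,0,0.016,0,0],[0,0,0.008,0,0],[0,0,0,0,0],[0,0,0,0,0]]' | python3 steer.py| egrep 'pos|^force'; echo '[[0,0,0.0013,0,0],[0,0,0.0013,0,0],[0,0,0.0013,0,0],[0,0,0,0,0]]' | python3 steer.py| egrep 'pos|^force'
```

```text
position: [508.4, -353.9, 69.4]
force: [-0.0, 0.3, 1.1]
position: [510.0, -354.0, 67.4]
force: [-0.9, -0.8, -0.6]
```

Scaled: 0.7 mm / 750 = 0.0009.

```bash
echo '[[0,0,0.0009,0,0],[0,0,0.0009,0,0]]' | python3 steer.py| egrep 'pos|^force'; echo '[[0,0,0.0008,0,0],[0,0,0.0008,0,0]]' | python3 steer.py| egrep 'pos|^force'; echo '[[0,0,0.0007,0,0],[0,0,0.0007,0,0]]' | python3 steer.py| egrep 'pos|^force'
```

```text
position: [510.1, -354.1, 66.0]
force: [-0.9, 0.4, -0.5]
position: [510.0, -354.0, 64.6]
force: [-0.1, -0.7, 0.0]
position: [509.9, -354.0, 63.6]
force: [0.2, -0.1, 0.4]
```

Scaled: 0.5 mm / 750 = 0.0007.

```bash
for i in 1; do echo '[[0,0,0.0007,0,0],[0,0,0.0007,0,0]]' | python3 steer.py| egrep 'pos|^force'; echo '[[0,0,0.0007,0,0],[0,0,0.0007,0,0]]' | python3 steer.py| egrep 'pos|^force'; echo '[[0,0,0.0007,0,0],[0,0,0.0007,0,0]]' | python3 steer.py| egrep 'pos|^force'; done
```

```text
position: [510.0, -354.0, 62.6]
force: [0.0, 0.0, -0.6]
position: [510.0, -354.1, 61.6]
force: [-1.0, -0.0, 0.4]
position: [510.0, -354.1, 60.6]
force: [0.1, -0.4, -0.2]
```

Scaled: 0.5 mm / 750 = 0.0007.

```bash
for i in 1; do echo '[[0,0,0.0007,0,0],[0,0,0.0007,0,0]]' | python3 steer.py| egrep 'pos|^force'; echo '[[0,0,0.0007,0,0],[0,0,0.0007,0,0]]' | python3 steer.py| egrep 'pos|^force'; echo '[[0,0,0.0007,0,0]]' | python3 steer.py| egrep 'pos|^force';echo '[[0,0,0.0007,0,0]]' | python3 steer.py| egrep 'pos|^force'; done
```

```text
position: [510.0, -354.0, 59.6]
force: [0.2, -0.2, 1.3]
position: [510.0, -354.0, 59.4]
force: [-4.4, 3.3, 14.2]
position: [510.0, -354.0, 59.3]
force: [-5.0, 4.9, 19.5]
position: [510.0, -354.1, 59.2]
force: [-6.2, 7.0, 24.5]
```

Contact at z ≈ 59.5 and stiff: about 0.3 mm of give at 24 N, so it's snug. I'll ease to a light press and look.

Scaled: -0.5 mm / 750 = -0.0007, -0.4 mm / 750 = -0.0005.

```bash
echo '[[0,0,-0.0007,0,0],[0,0,-0.0005,0,0],[0,0,0,0,0],[0,0,0,0,0]]' | python3 steer.py| egrep 'clock|pos|^force'; python3 e.py; python3 - <<'E'
from h import *
o=[];F=[]
for n in("side","top"):
    f=eyes.grab_frame(n); F.append(readout.get_state()["force"])
    u=project(f,[480,-370,40])[0].astype(int); im=cv2.resize(f["image"],None,fx=S,fy=S,interpolation=cv2.INTER_CUBIC)
    if n=="side": print(fit([f],"b",(586,-475,-.133)))
    cv2.polylines(im,[poly(f,(586.2,-475.3,-.133),B).round().astype(int)],True,(0,255,0),1)
    cv2.circle(im,tuple((project(f,[511.6,-354.3,80])[0]*S).astype(int)),3,(255,0,255),-1)
    o.append(im[u[1]*4-250:u[1]*4+250,u[0]*4-200:u[0]*4+200])
print(F); cv2.imwrite("pics/g.png",np.hstack(o))
E
```

```text
clock: 18.12
position: [510.0, -354.0, 59.4]
force: [-3.2, 2.5, 9.9]
first red x at z10 lateral -18,0,18: [408.10260164271403, 409.98310207839484, 411.8636025140756] [ 510.  -354.    59.4]
(array([ 5.86006934e+02, -4.74398912e+02, -1.30872299e-01]), np.float64(0.03354616463184357))
[array([-1.78205861,  3.61019279, 10.67086648]), array([-2.48886701,  3.13950184, 10.300932  ])]
```

View pics/g.png

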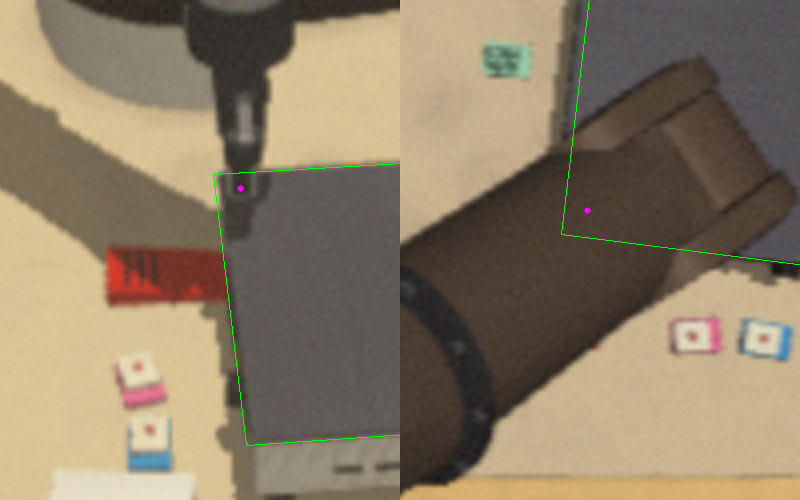

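The fingertip sits on the press spot at about (240,195) px. The warmer outline is unchanged, the wedge is under the foot, and the cassettes are in place. I'll ease a little and hand in.

Scaled: -0.25 mm / 750 = -0.0003.

```bash
echo '[[0,0,-0.0003,0,0],[0,0,0,0,0],[0,0,0,0,0],[0,0,0,0,0]]' | python3 steer.py| egrep 'clock|pos|^force'; python3 -c "
from workcell import bot, eyes, readout
eyes.grab_frame('top');s=readout.get_state();print(s['force'],s['position'])
if s['force'][2]>3: print(bot.job_done())"
```

```text
clock: 18.6
position: [510.0, -354.0, 59.5]
force: [-1.9, 2.5, 8.0]
[-1.51932854  2.24748106  7.44357726] [ 510.01063819 -354.04837873   59.48271321]
the job is handed in; nothing more can be done
None
```

The wedge is snug under the short front left foot, the warmer's top gave about 0.3 mm under a 24 N press there, and I handed the job in at about 19 s with the fingertips still pressing down on that corner at about 7 N.

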